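Flip the kickstand down and hold the frame stub upright

ROBOT

A 7-joint arm with a two-finger parallel gripper is mounted at the origin on the work surface. World frame = base frame: x ahead of the robot, y to its left, z up, the work surface at z = 0. Lengths are in mm, angles in rad, forces in N, time in s.
With the tool pointing down it reaches from about 400 to 850 mm from the base axis. Payload 4.5 kg.
Tool frame: the origin (TCP) lies on the centre line of the jaws, within the pads' length; the fingertips stand 25 mm ahead of it and the grasp point (between the pads) lies 6 mm ahead of it; z points along the fingers, y is the line along which they close (so a half turn about z gives the same grasp; the last joint's range is limited). The gripper opens to 88 mm and grips with 3 to 60 N. Pads are 18 mm wide; open, the fingers measure 123 mm over their backs; the gripper's body (75 mm by 187 mm) begins 45 mm behind the grasp point.
Start: joints at [-1.265, 0.689, -0.195, 1.565, 0.157, 0.902, -0.215], TCP at [167.77, 602.085, 242.343] pointing down, gripper open.
Joint ranges: [-3.01, 3.01], [-0.46, 2.08], [-1.47, 1.51], [0.13, 2.56], [-1, 4.14], [0.04, 2.09], [-2.66, 2.66]. Speed limits (rad/s): [2.57, 2.57, 3.14, 3.14, 3.14, 3.14, 3.14].

INTERFACE

Orientations are given as a unit quaternion [w, x, y, z].
In Python, from cell import state, capture, close_job, find_in, cut_out, place_of gives the robot as it stands.
- The arm moves only by the tool servo_tool, never from a script. Its argument "deltas" is a list of rows, each a list of 7 numbers: the opening, from 0 (shut) to 1 (fully open), then the shift along the tool's x, y, z scaled (see below), then the turn, a rotation vector about the tool's x, y, z scaled (see below). In form: [[gripper, x, y, z, ax, ay, az], ...]. A call has 1 to 12 rows; each row is the pose to reach, as a shift and turn from the pose commanded when the call began, along the tool's axes at that moment; what a row does not reach only later rows make up. The controller multiplies each number of a shift by 400 mm and each number of a turn by 90 degrees. A row lasts 1/8 s, in which the tool goes at most 62.5 mm and 10.7 degrees, less where a joint would pass 70% of its speed; a pose out of reach is approached as far as the arm can. A call with a number of a shift or a turn outside -1 to 1 is refused whole. A call with a gripper value outside its range is refused whole. The fingers move at their own pace and stop on an object; "force" is the grip in N (left out, the last holds). Time passes only in rows, so rows that repeat a pose let the fingers close. It gives the time, the measured TCP pose, the force, the opening and the grip force at its end, in the units of the state.
- state(): the state, without advancing time (a new reading comes with each control period).
- capture(name): name is "side" or "top"; returns a dict with "image" (384x512x3 uint8, red, green, blue), "vfov" (degrees; the focal length in pixels is half the picture's height over the tangent of half this angle, whatever the lens; pixels are square), "cx", "cy" (the principal point, pixels), "distortion" ([k1, k2, p1, p2, k3] as OpenCV has them; the pictures are not rectified), "xyz" and "rotation" of the camera in the world. Camera axes: x right, y down, z forward; pixel columns grow to the right and rows downward; lengths in mm; the calibration is good to about 2 mm. A picture is of the moment at which its call begins. There is no depth.
- close_job(): hands the job in; it is judged then, once.
Trained networks look in the newest picture that a camera, given by its name, has taken for a name from the list of things; names that differ only in an ending like _2 or _b are one class to them, and where a whole thing is asked for, a point or a joint stands for the part that bears it (a point fixed in the world has none). Each returns a list of dicts, best first, with "confidence" (0 to 1); they miss things now and then, are a little off and sometimes report something else, mostly with a low value. They report only what shows in the picture. A call takes as long as a camera call.
- find_in(camera, target): "location" ([x, y, z] in mm, in world coordinates, good to about 4 mm: the middle of the surface that is visible of it).
- cut_out(camera, target): "mask" (384x512 bool, what is visible of it).
- place_of(camera, target): "location" ([x, y, z] in mm, in world coordinates, good to about 4 mm: a listed point, or the origin of a listed thing).
The state is a dict: "clock": time; "qpos": joint angles; "joint_vel": joint speeds; "effort": joint torques, N m; "tool_pos": TCP position; "orientation": TCP orientation; "wrist_force": force on the tool from outside, world axes, zero at the start; "ft_torque": the same for the moment, N m; "grip_width": finger opening in mm; "finger_force": force on a finger pad.
Only numpy, scipy, OpenCV 4.12 (cv2) and the standard library are available. Lean on these libraries where they do the work, as an engineer would, in place of code of your own. Each camera call takes 0.05 s, during which the arm holds its last target. There are 200 camera calls.

TASK

The bicycle frame stub in the bench cradle is to be welded: first flip its folded kickstand down past its over-centre point until it stays fully down by itself. Then take the frame by its yellow top tube, bring it from its leaning rest to upright and finish while still gripping the top tube and holding the frame upright and still, because it tips when let go. Leave the hammer, the flange and the pipe offcut where they lie.

Things in the scene. Friction and masses are not known exactly. Their poses are not given: they have to be found in the camera images.
- jig: Fixed cradle: steel plate 190 (x) x 360 (y) x 12 mm; bearing blocks at y = -150, +150 mm carry the frame; two rest posts 162 mm high at x = +78, y = -110, +110 mm. Origin: centre of its underside, on the bench. z up, y along the frame, -x is the kickstand's side, roughly towards the robot. The frame tips about a line along y at x = 0, 45 mm above the bench.
- frame_lean (a joint): Lean of the frame stub (about 1 kg) about the cradle's tipping line, rad: 0 = upright, + = top leans towards the cradle's +x. Rests at +0.30 against the posts at the start; the other stop is at -0.08. Turns freely; let go near upright it tips to a stop. Two red uprights at y = about -105 and +105 mm.
- top_tube (a point): Yellow top tube of the frame, 26 mm diameter, 230 mm long along its y axis. Origin: its middle, 200 mm from the tipping line; its z axis points away from that line, so it leans with the frame. Free of other parts for 40 mm below it between the uprights, which meet it at y = -95 and +95 mm.
- kickstand (a joint): Angle of the kickstand, rad: 0 = folded (leg along the frame's +y, 0.2 rad above it), 1.9 = fully down (a little past straight down). Turns about the frame's x axis, so the leg swings in a plane that leans with the frame. A spring strut drives it away from about 0.5: below that it snaps back to 0, beyond it on to 1.9. 0.3 N m starts it (3 to 4 N pressed 85 mm from the pivot).
- kick_pivot (a point): Pivot centre of the kickstand, 75 mm towards -x from the frame's middle plane, at y = -50 mm along the frame, 115 mm from the tipping line. The small spring strut lies in the leg's plane under its first 50 mm from the pivot: press the leg farther out.
- kick_foot (a point): End of the kickstand leg (its orange foot, 18 mm diameter), 134 mm from the pivot along the straight aluminium leg of 12 mm diameter. The leg is open from above; no part of the frame lies on its -x side.
- hammer: Bystander: a loose hammer lying on the bench beside the cradle's -y end, about 280 mm long along its x axis. Leave alone.
- flange: Bystander: loose steel flange ring, 90 mm diameter, 16 mm high, beside the cradle's +y end; origin at the centre of its underside. Leave alone.
- pipe_cut: Bystander: loose copper pipe offcut standing on end, 56 mm diameter, 50 mm high, beside the cradle's +y end; origin at the centre of its underside. Leave alone.
- hub (a point): Centre of the hub on the frame's cross stay, 115 mm from the tipping line: aluminium drum of 44 mm diameter reaching 20 mm either way along the frame's x, with an axle end to 28 mm on the -x side and a dark sprocket of 90 mm diameter, 24 mm out on the +x side.

How it is judged (in metres and radians):
On the way, in this order (a step that is already met when the one before it is completed fails the run):
1. the kickstand has been flipped over centre and is fully down (value of joint kickstand above 1.8 rad), for 0.2 s.
2. the frame is gripped by its top tube and upright (value of joint frame_lean between -0.05 and 0.05 rad and contact force between the fingers and frame_lean_c0 above 2 N), for 0.3 s.
At the end, for the whole second after the job is handed in: The kickstand is fully down (joint above 1.8 of 1.9 rad), the frame is upright within 0.05 rad (3 degrees) and still, and the fingers still grip its top tube with more than 2 N; away from its stops nothing but the gripper carries it (all of step 2 and value of joint kickstand above 1.8 rad and velocity of joint frame_lean between -0.05 and 0.05 rad/s); the arm keeps its last pose, push and grip.
It fails at once if the hammer, flange or pipe offcut was moved more than 30 mm (distance of any of hammer, flange, pipe_cut from where it was at the start of the episode above 0.03 m).
It also fails if it takes over 48 s, if anything falls off the work surface, if the arm or the gripper's body presses on something with over 40 N, if the wrist force passes 120 N, or if a joint passes its speed limit or range.

## Working session

There is one attempt and no reset: what is moved stays moved. The work goes in short steps, Python scripts to look and compute and a tool call to move; the robot and the scene stay as the last step left them, time stands still between calls to the robot, and variables do not carry over. Pictures are saved under pics/ and viewed, at most 10 in all, crops included, and the job is handed in when it is done.

Besides the shell and the picture viewer there is one more tool, called after "Call:" by a JSON object that holds its "name" and its "arguments". servo_tool: Moves the arm, as the interface text tells. Shifts and turns lie within -1 to 1; 1 stands for 400 mm of shift or 90 degrees of turn. Its arguments: {"type":"object","properties":{"deltas":{"type":"array","items":{"type":"array","items":{"type":"number","minimum":-1,"maximum":1}}},"force":{"type":"number"}},"required":["deltas"]}

```bash
mkdir -p pics; ls
python3 - <<'E'
from cell import *
import cv2,numpy as np
s=state();print(s)
ims=[]
for c in("side","top"):
    d=capture(c);ims.append(d["image"]);print(c,d["xyz"],np.round(d["rotation"],3).tolist(),d["vfov"])
    for t in["jig","top_tube","kick_pivot","kick_foot","hub","hammer","flange","pipe_cut"]:
        print(t,[(np.round(r["location"],0).tolist(),round(r["confidence"],2)) for r in place_of(c,t)[:2]])
    cv2.imwrite(f"pics/{c}0.png",cv2.resize(d["image"][:,:,::-1],(768,576)))
E
```

```text
pics
{'clock': 0.0, 'qpos': array([-1.26518514,  0.68998764, -0.19451838,  1.56636943,  0.1573101 ,
        0.90249156, -0.21510197]), 'joint_vel': array([ 6.54989868e-04, -1.28130057e-03,  2.54959845e-04, -4.62183498e-05,
        1.05082653e-04,  1.00629051e-03,  1.15850631e-03]), 'effort': array([-9.35493408e-04, -5.27558684e+01, -1.26710571e+00, -1.53431994e+01,
       -5.26155322e-02,  6.66586086e-03,  1.69449531e-04]), 'tool_pos': array([167.67425091, 601.42466761, 241.50109537]), 'orientation': array([-5.63758003e-05,  1.35440385e-01,  9.90785060e-01, -9.29607435e-04]), 'wrist_force': array([ 0.06568212, -0.04656784, -0.3974505 ]), 'ft_torque': array([0.00037814, 0.03160663, 0.00193273]), 'finger_force': 0.0, 'grip_width': 88.11018436951207}
side [344.57782385 757.60928103 744.42412506] [0.063, -0.147, 0.888, -0.431] 55.41753099193973
jig [([560.0, -3.0, -1.0], 0.63)]
top_tube [([619.0, -7.0, 237.0], 0.64)]
kick_pivot [([520.0, -38.0, 179.0], 0.86), ([452.0, -286.0, 0.0], 0.47)]
kick_foot [([546.0, 83.0, 202.0], 0.63)]
hub [([598.0, -2.0, 154.0], 0.85), ([563.0, 2.0, 2.0], 0.32)]
hammer [([450.0, -287.0, -0.0], 0.65)]
flange [([533.0, 304.0, -2.0], 0.87)]
pipe_cut [([662.0, 280.0, -1.0], 0.86), ([534.0, 307.0, 0.0], 0.6)]
top [ 410.24953764   68.40578811 1137.21862737] [-0.055, 0.713, -0.697, 0.057] 50.98890116831605
jig [([566.0, -0.0, -1.0], 0.85), ([530.0, 309.0, -2.0], 0.38)]
top_tube [([626.0, -9.0, 232.0], 0.92)]
kick_pivot [([519.0, -44.0, 176.0], 0.97)]
kick_foot [([551.0, 87.0, 202.0], 0.62)]
hub [([608.0, 4.0, 154.0], 0.61)]
hammer [([451.0, -287.0, 0.0], 0.92)]
flange [([535.0, 306.0, 0.0], 0.89)]
pipe_cut [([664.0, 282.0, -5.0], 0.51)]
```

View pics/side0.png

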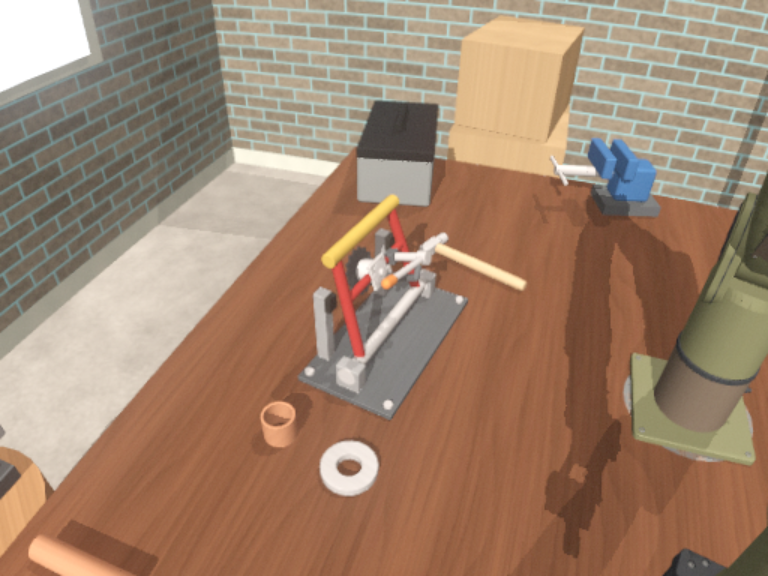

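View pics/top0.png

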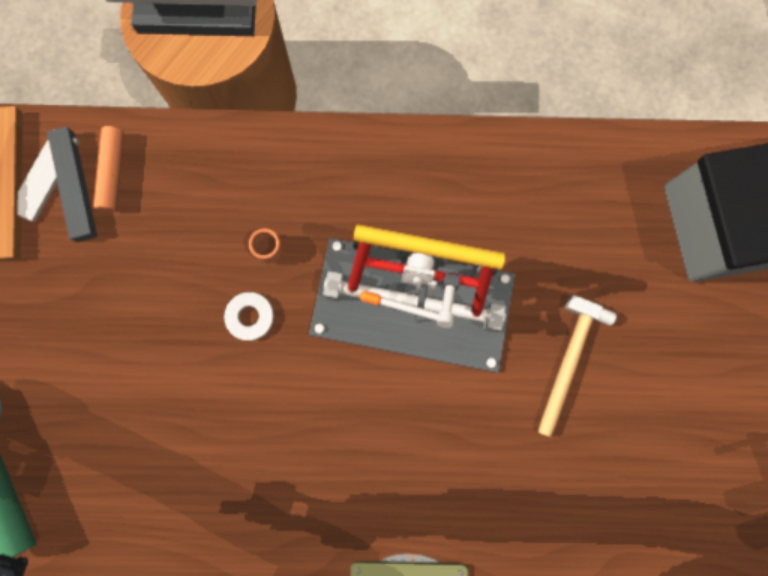

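```bash
cat > h.py <<'E'
import numpy as np
from scipy.spatial.transform import Rotation as R
from scipy.optimize import least_squares
def Rq(q): return R.from_quat([q[1],q[2],q[3],q[0]])
def fp(p,th=.3):  # frame point (fx,y,r) -> jig
    x,y,r=p; return np.array([x*np.cos(th)+r*np.sin(th),y,45+r*np.cos(th)-x*np.sin(th)])
def world(pj,J): return R.from_euler('z',J[2]).apply(pj)+[J[0],J[1],0]
def delta(s,pos,Rt):  # measured state -> servo numbers
    R0=Rq(s['orientation'])
    return np.round(np.r_[R0.inv().apply(pos-s['tool_pos'])/400,(R0.inv()*Rt).as_rotvec()/(np.pi/2)],3).tolist()
def toolR(J,tilt,yaw): # yaw: tool y axis angle from jig x; tool z down, leaning with frame by tilt
    z=np.array([-np.sin(tilt),0,-np.cos(tilt)]); y=np.array([np.cos(yaw),np.sin(yaw),0]); y-=z*(y@z); y/=np.linalg.norm(y)
    return R.from_euler('z',J[2])*R.from_matrix(np.c_[np.cross(y,z),y,z])
E
python3 - <<'E'
from h import *; from cell import *; import cv2
M=[fp((0,0,200)),fp((-75,-50,115)),fp((-75,-50+134*np.cos(.2),115+134*np.sin(.2))),fp((0,0,115)),np.zeros(3)]
O=np.array([[(619,-7),(520,-38),(546,83),(598,-2),(560,-3)],[(626,-9),(519,-44),(551,87),(608,4),(566,0)]])
f=lambda J:np.concatenate([[(world(m,J)[:2]-o[i]) for i,m in enumerate(M)] for o in O]).ravel()
r=least_squares(f,[560,0,-.19]);J=r.x;print(J,np.round(r.fun.reshape(2,-1,2),1).tolist())
# tube ends from mask in both: yaw
for c in("top","side"):
    d=capture(c);m=cut_out(c,"top_tube")
    fl=192/np.tan(np.radians(d["vfov"]/2));K=np.array([[fl,0,d["cx"]],[0,fl,d["cy"]],[0,0,1]])
    im=d["image"].astype(int);mk=(im[...,0]>150)&(im[...,1]>120)&(im[...,2]<90)
    n,l,st,ce=cv2.connectedComponentsWithStats(mk.astype(np.uint8));k=1+st[1:,4].argmax()
    v,u=np.where(l==k);P=np.c_[u,v].astype(float);C=P.mean(0);ax=np.linalg.svd(P-C,full_matrices=False)[2][0];t=(P-C)@ax
    E=np.array([C+ax*t.min(),C,C+ax*t.max()])
    w=Rq(d["rotation"]).apply(np.c_[cv2.undistortPoints(E[:,None],K,np.array(d["distortion"]))[:,0],np.ones(3)])
    print(c,st[k],[(np.round(d["xyz"]+x*(236+5-d["xyz"][2])/x[2],1)).tolist() for x in w])
print([np.round(world(m,J),1).tolist() for m in M])
np.save("J.npy",J)
E
```

```text
[ 5.65293978e+02  1.67284949e+00 -1.50399127e-01] [[[4.7, -0.2], [0.6, -4.1], [2.0, 3.5], [0.9, -1.4], [5.3, 4.7]], [[-2.3, 1.8], [1.6, 1.9], [-3.0, -0.5], [-9.1, -7.4], [-0.7, 1.7]]]
top [  81    2   98   55 1647] [[944.8, 494.3, 241.0], [928.7, 384.7, 241.0], [910.1, 258.6, 241.0]]
side [366  23  22  66 261] [[310.0, -1723.5, 241.0], [329.2, -1006.9, 241.0], [340.1, -568.9, 241.0]]
[[623.7, -7.2, 236.1], [520.6, -42.1, 177.0], [548.0, 86.5, 202.5], [598.9, -3.4, 154.9], [565.3, 1.7, 0.0]]
```

Run:
```python
from h import *; from cell import *; import cv2
J=np.load("J.npy")
for c in("top","side"):
    d=capture(c);im=d["image"].astype(int)
    fl=192/np.tan(np.radians(d["vfov"]/2));K=np.array([[fl,0,d["cx"]],[0,fl,d["cy"]],[0,0,1]])
    mk=(im[...,0]>120)&(im[...,2]<.35*im[...,0])&(im[...,1]>.6*im[...,0])
    b=np.zeros_like(mk);
    if c=="top": b[145:182,230:345]=1
    else: b[125:185,210:275]=1
    v,u=np.where(mk&b);P=np.c_[u,v].astype(float);C=P.mean(0);ax=np.linalg.svd(P-C,full_matrices=False)[2][0];t=(P-C)@ax
    E=np.array([C+ax*t.min(),C,C+ax*t.max()])
    w=Rq(d["rotation"]).apply(np.c_[cv2.undistortPoints(E[:,None],K,np.array(d["distortion"]))[:,0],np.ones(3)])
    Q=[d["xyz"]+x*(238-d["xyz"][2])/x[2] for x in w]; D=Q[2]-Q[0]
    print(c,len(P),np.round(Q,1).tolist(),np.linalg.norm(D),np.arctan(-D[0]/D[1]))
    mm=cut_out(c,"top_tube"); print(mm and [(mm[0]["confidence"],mm[0]["mask"].sum())])
print(delta(state(),world(np.array([-34,38,275]),J),toolR(J,0,np.pi/2)))
```

```text
top 1260 [[642.3, 108.2, 238.0], [621.7, -9.5, 238.0], [601.2, -126.1, 238.0]] 237.86644587903788 -0.17367268711484535
[(0.6, np.int64(3777))]<stdin>:10: RuntimeWarning: Mean of empty slice.
  ret = um.true_divide(
Traceback (most recent call last):
IndexError: index 0 is out of bounds for axis 0 with size 0
```

Run:
```python
from h import *; from cell import *
J=np.array([565,1,-.17]);np.save("J.npy",J)
print(delta(state(),world(np.array([-33,38,270]),J),toolR(J,0,np.pi/2)))
```

```text
[-1.268, -1.095, -0.069, 0.0, -0.0, -0.065]
```

Call:
{"name": "servo_tool", "arguments": {"deltas": [[0,-0.08,-0.07,-0.03,0,0,0],[0,-0.19,-0.165,-0.07,0,0,-0.02],[0,-0.3,-0.26,-0.1,0,0,-0.04],[0,-0.41,-0.355,-0.1,0,0,-0.06],[0,-0.52,-0.45,-0.1,0,0,-0.065],[0,-0.63,-0.545,-0.1,0,0,-0.065],[0,-0.74,-0.64,-0.1,0,0,-0.065],[0,-0.85,-0.735,-0.1,0,0,-0.065],[0,-0.95,-0.82,-0.1,0,0,-0.065],[0,-0.95,-0.82,-0.1,0,0,-0.065]], "force": 20}}

```text
clock: 2.5
tool_pos: [448.2, 179.5, 282.2]
orientation: [0.001, 0.089, 0.996, -0.001]
wrist_force: [0.2, 0.5, 0.1]
grip_width: 0.4
finger_force: 0.0
```

Run:
```python
from h import *; from cell import *
J=np.load("J.npy");s=state();print(s['tool_pos'],s['grip_width'],s['clock'])
print(delta(s,world(np.array([-33,38,255]),J),toolR(J,0,np.pi/2)))
```

```text
[448.18404108 179.45168829 282.22987808] 0.43711829047050654 2.5
[-0.283, -0.293, 0.069, -0.001, 0.001, -0.006]
```

Call:
{"name": "servo_tool", "arguments": {"deltas": [[0,-0.08,-0.083,0,0,0,-0.006],[0,-0.17,-0.175,0,0,0,-0.006],[0,-0.25,-0.26,0.03,0,0,-0.006],[0,-0.283,-0.293,0.069,0,0,-0.006],[0,-0.283,-0.293,0.069,0,0,-0.006]]}}

```text
clock: 3.12
tool_pos: [536.6, 49.8, 253.3]
orientation: [-0.002, 0.08, 0.997, -0.0]
wrist_force: [0.3, 0.4, -0.4]
grip_width: 0.5
finger_force: 0.0
```

Run:
```python
from h import *; from cell import *; import cv2
J=np.load("J.npy");s=state();print(s['tool_pos'],s['wrist_force'])
# pose at stages: fingertip down along lean plane
for tip in (205,190,170,150,130):
    x=-33-(200-tip)*np.tan(.3)
    print(tip,delta(s,world(np.array([x,38,tip+25]),J),toolR(J,0,np.pi/2)))
ims=[cv2.resize(capture(c)["image"],None,fx=2,fy=2) for c in("side","top")]
cv2.imwrite("pics/a.png",np.hstack([ims[0][180:640,350:750],ims[1][150:610,400:800]])[:,:,::-1])
```

```text
[536.56492454  49.75179963 253.29826437] [ 0.33557625  0.36874014 -0.36393674]
205 [-0.012, -0.013, 0.058, -0.0, -0.002, 0.006]
190 [-0.001, -0.013, 0.096, -0.0, -0.002, 0.006]
170 [0.015, -0.013, 0.146, -0.0, -0.002, 0.006]
150 [0.03, -0.013, 0.196, -0.0, -0.002, 0.006]
130 [0.045, -0.013, 0.246, -0.0, -0.002, 0.006]
```

View pics/a.png

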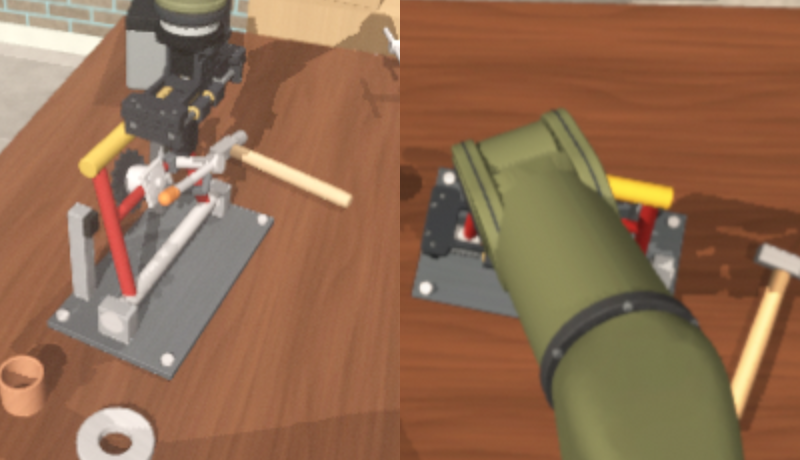

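Call:
{"name": "servo_tool", "arguments": {"deltas": [[0,-0.008,-0.013,0.03,0,0,0.006],[0,-0.008,-0.013,0.058,0,0,0.006],[0,0.0,-0.013,0.077,0,0,0.006],[0,0.003,-0.013,0.096,0,0,0.006],[0,0.003,-0.013,0.096,0,0,0.006]]}}

```text
clock: 3.85
tool_pos: [535.0, 44.6, 215.7]
orientation: [-0.001, 0.085, 0.996, -0.0]
wrist_force: [0.0, 0.5, -0.2]
grip_width: 0.5
finger_force: 0.0
```

Run:
```python
from h import *; from cell import *; import cv2
s=state();print(s['tool_pos'],s['wrist_force'])
im=cv2.resize(capture("side")["image"],None,fx=3,fy=3)
cv2.imwrite("pics/b.png",im[350:850,500:1100][:,:,::-1])
for t in("kick_foot","top_tube"):print(place_of("side",t))
```

```text
[534.9827605   44.6101106  215.69930078] [ 0.03092699  0.49169409 -0.24597863]
[{'location': [547.8, 84.4, 203.7], 'confidence': 0.64}]
[{'location': [617.8, -11.1, 235.7], 'confidence': 0.83}]
```

View pics/b.png

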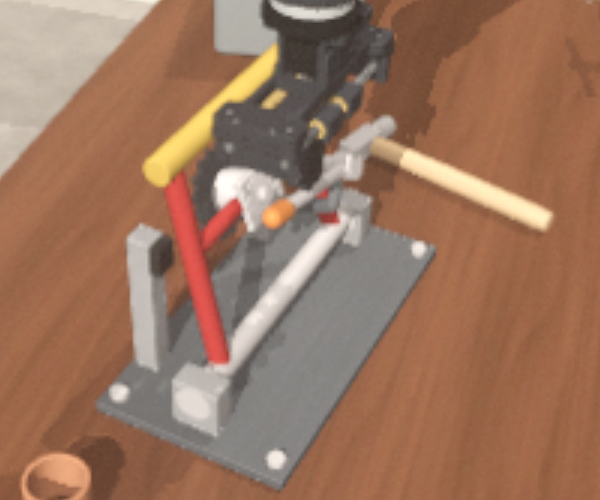

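Run:
```python
from h import *; from cell import *; import cv2
J=np.load("J.npy");s=state();Rt=Rq(s['orientation']);d=capture("side")
fl=192/np.tan(np.radians(d["vfov"]/2));K=np.array([[fl,0,d["cx"]],[0,fl,d["cy"]],[0,0,1]])
C=Rq(d["rotation"]).inv()
im=cv2.resize(d["image"][130:230,200:320],None,fx=6,fy=6,interpolation=cv2.INTER_CUBIC)[:,:,::-1].copy()
def dot(p,c):
    u=cv2.projectPoints(C.apply(np.atleast_2d(p)-d["xyz"]),np.zeros(3),np.zeros(3),K,np.array(d["distortion"]))[0][:,0]
    for a in u: cv2.circle(im,tuple(((a+.5-[200,130])*6).astype(int)),3,c,-1)
dot([s['tool_pos']+Rt.apply([x,y,25]) for x in(-9,9) for y in(-10,10)],(255,0,255))
dot([world(fp((-75,-50+t*np.cos(.2),115+t*np.sin(.2))),J) for t in(0,30,60,90,120,134)],(0,255,0))
dot([world(fp((0,y,200)),J) for y in(-115,0,115)],(255,0,0))
cv2.imwrite("pics/c.png",im)
```

```text
(no output)
```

View pics/c.png

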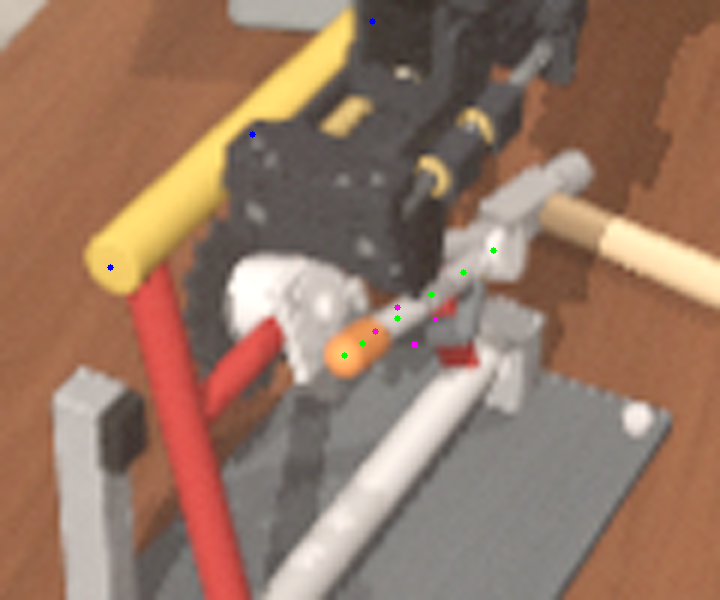

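Call:
{"name": "servo_tool", "arguments": {"deltas": [[0,0.003,0,0.02,0,0,0],[0,0.006,0,0.035,0,0,0],[0,0.006,0,0.035,0,0,0]]}}

```text
clock: 4.42
tool_pos: [533.3, 45.6, 202.1]
orientation: [0.0, 0.084, 0.996, 0.0]
wrist_force: [0.3, 1.9, 3.6]
grip_width: 0.4
finger_force: 1.6
```

Run:
```python
from h import *; from cell import *; import cv2
J=np.load("J.npy");s=state();Rt=Rq(s['orientation']);d=capture("side");print(s['tool_pos'],s['wrist_force'],place_of("side","kick_foot"))
fl=192/np.tan(np.radians(d["vfov"]/2));K=np.array([[fl,0,d["cx"]],[0,fl,d["cy"]],[0,0,1]])
C=Rq(d["rotation"]).inv()
im=cv2.resize(d["image"][130:230,200:320],None,fx=6,fy=6,interpolation=cv2.INTER_CUBIC)[:,:,::-1].copy()
def dot(p,c):
    u=cv2.projectPoints(C.apply(np.atleast_2d(p)-d["xyz"]),np.zeros(3),np.zeros(3),K,np.array(d["distortion"]))[0][:,0]
    for a in u: cv2.circle(im,tuple(((a+.5-[200,130])*6).astype(int)),3,c,-1)
dot([s['tool_pos']+Rt.apply([x,y,25]) for x in(-9,9) for y in(-10,10)],(255,0,255))
dot([s['tool_pos']+Rt.apply([x,y,-39]) for x in(-37,37) for y in(-93,93)],(255,255,0))
cv2.imwrite("pics/d.png",im)
```

```text
[533.34273907  45.61049316 202.13380535] [0.30864367 1.90959244 3.64126748] [{'location': [543.9, 87.2, 195.5], 'confidence': 0.49}]
```

View pics/d.png

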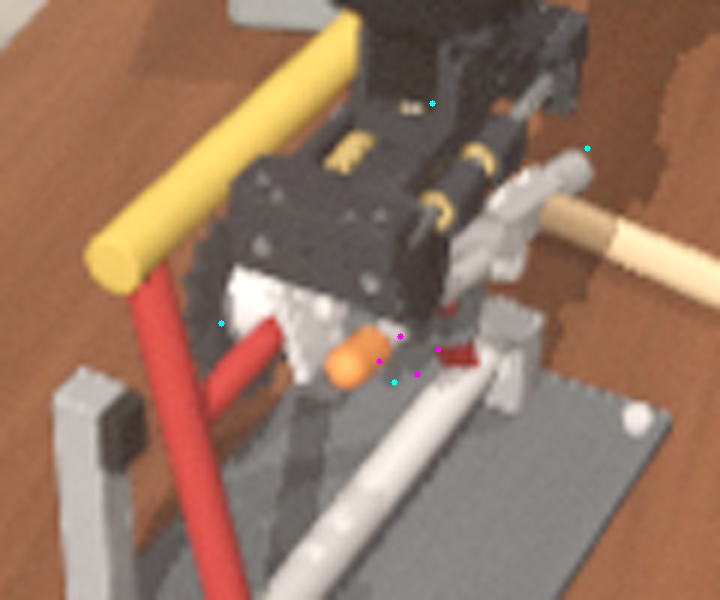

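Call:
{"name": "servo_tool", "arguments": {"deltas": [[0,0.006,0.005,0.02,0,0,0],[0,0.012,0.01,0.04,0,0,0],[0,0.018,0.015,0.06,0,0,0],[0,0.024,0.02,0.08,0,0,0],[0,0.024,0.02,0.08,0,0,0]]}}

```text
clock: 5.15
tool_pos: [524.3, 54.9, 169.4]
orientation: [-0.001, 0.084, 0.996, -0.0]
wrist_force: [-0.3, -0.1, 0.5]
grip_width: 0.2
finger_force: 0.5
```

Run:
```python
from cell import *
s=state();print(s['tool_pos'],s['wrist_force'])
for c in("side","top"):
  capture(c)
  for t in("kick_foot","top_tube"): print(c,t,place_of(c,t))
```

```text
[524.32553932  54.89045313 169.39672428] [-0.26893931 -0.09523938  0.47901913]
side kick_foot [{'location': [533.6, 85.4, 147.7], 'confidence': 0.44}]
side top_tube [{'location': [617.3, -10.0, 239.7], 'confidence': 0.73}]
top kick_foot []
top top_tube []
```

Call:
{"name": "servo_tool", "arguments": {"deltas": [[0,0.006,0,0.02,0,0,0],[0,0.012,0,0.04,0,0,0],[0,0.012,0,0.04,0,0,0],[0,0.012,0,0.04,0,0,0]]}}

```text
clock: 5.95
tool_pos: [520.4, 55.3, 154.2]
orientation: [-0.0, 0.085, 0.996, 0.0]
wrist_force: [0.3, -0.4, -0.9]
grip_width: 0.5
finger_force: 0.0
```

Run:
```python
from cell import *
s=state();print(s['tool_pos'],s['wrist_force'])
for c in("side",):
  capture(c)
  for t in("kick_foot","top_tube"): print(c,t,place_of(c,t))
```

```text
[520.41749894  55.2757138  154.15743967] [ 0.28113749 -0.39812591 -0.94654839]
side kick_foot [{'location': [474.2, -53.1, 50.5], 'confidence': 0.52}]
side top_tube [{'location': [618.9, -11.6, 237.2], 'confidence': 0.8}, {'location': [473.3, -50.1, 49.9], 'confidence': 0.4}]
```

Call:
{"name": "servo_tool", "arguments": {"deltas": [[0,0,0,-0.1,0,0,0],[0,0,0,-0.22,0,0,0],[0.3,0,0,-0.36,0,0,0],[1,0,0,-0.42,0,0,0],[1,0,0,-0.42,0,0,0]]}}

```text
clock: 6.72
tool_pos: [521.4, 55.4, 324.2]
orientation: [0.002, 0.085, 0.996, 0.001]
wrist_force: [-0.9, 0.4, -0.4]
grip_width: 28.4
finger_force: 0.0
```

Run:
```python
from h import *; from cell import *
J=np.load("J.npy");s=state();print(s['tool_pos'],s['qpos'])
for yaw in(0,np.pi):
  for f in (.33,.67,1):
    Rt=toolR(J,.3*f,np.pi/2+(yaw-np.pi/2)*f); p=s['tool_pos']+f*(world(fp((0,0,280)),J)-s['tool_pos'])
    print(yaw,f,delta(s,p,Rt))
```

```text
[521.4249077   55.44752012 324.17890459] [-0.01647024  0.45986279 -0.27386981  1.75673687  0.1497089   0.9404678
  1.04959756]
0 0.33 [-0.111, -0.038, 0.01, 0.018, 0.064, 0.328]
0 0.67 [-0.226, -0.078, 0.02, 0.069, 0.118, 0.662]
0 1 [-0.337, -0.116, 0.031, 0.153, 0.151, 0.992]
3.141592653589793 0.33 [-0.111, -0.038, 0.01, -0.016, 0.065, -0.328]
3.141592653589793 0.67 [-0.226, -0.078, 0.02, -0.067, 0.119, -0.662]
3.141592653589793 1 [-0.337, -0.116, 0.031, -0.151, 0.153, -0.991]
```

Call:
{"name": "servo_tool", "arguments": {"deltas": [[1,-0.035,-0.012,0,0,0.02,-0.11],[1,-0.074,-0.025,0,-0.005,0.043,-0.22],[1,-0.111,-0.038,0,-0.016,0.065,-0.328],[1,-0.15,-0.05,0,-0.03,0.083,-0.44],[1,-0.188,-0.064,0,-0.048,0.1,-0.55],[1,-0.226,-0.078,0,-0.067,0.119,-0.662],[1,-0.263,-0.09,0.01,-0.095,0.13,-0.77],[1,-0.3,-0.103,0.02,-0.123,0.142,-0.88],[1,-0.337,-0.116,0.031,-0.151,0.153,-0.991],[1,-0.337,-0.116,0.031,-0.151,0.153,-0.991],[1,-0.337,-0.116,0.031,-0.151,0.153,-0.991]]}}

```text
clock: 8.1
tool_pos: [644.6, -12.6, 309.1]
orientation: [-0.099, -0.636, 0.756, 0.116]
wrist_force: [0.5, -0.1, -0.1]
grip_width: 88.3
finger_force: 0.0
```

Run:
```python
from h import *; from cell import *; import cv2
J=np.load("J.npy");s=state();print(s['tool_pos'],s['qpos'],s['grip_width'])
for r in(250,202): print(delta(s,world(fp((0,0,r)),J),toolR(J,.3,np.pi)))
d=capture("side");print(place_of("side","top_tube"))
def dot(p,c):
    u=cv2.projectPoints(C.apply(np.atleast_2d(p)-d["xyz"]),np.zeros(3),np.zeros(3),K,np.array(d["distortion"]))[0][:,0]
    for a in u: cv2.circle(im,tuple(((a+.5-[200,80])*5).astype(int)),3,c,-1)
fl=192/np.tan(np.radians(d["vfov"]/2));K=np.array([[fl,0,d["cx"]],[0,fl,d["cy"]],[0,0,1]])
C=Rq(d["rotation"]).inv();Rt=Rq(s['orientation'])
im=cv2.resize(d["image"][80:200,200:340],None,fx=5,fy=5,interpolation=cv2.INTER_CUBIC)[:,:,::-1].copy()
dot([s['tool_pos']+Rt.apply([0,0,z]) for z in(0,25,75)],(255,0,255))
dot([world(fp((0,y,200)),J) for y in(-115,0,115)],(255,0,0))
cv2.imwrite("pics/e.png",im)
```

```text
[644.59382019 -12.58151098 309.06369952] [ 0.23799442  0.88381251 -0.67212136  1.05857665  0.36668539  1.62023617
  2.63075223] 88.26192117887464
[0.0, -0.003, 0.065, 0.004, -0.001, -0.002]
[-0.0, -0.003, 0.185, 0.004, -0.001, -0.002]
[{'location': [619.4, -10.5, 232.2], 'confidence': 0.63}]
```

View pics/e.png

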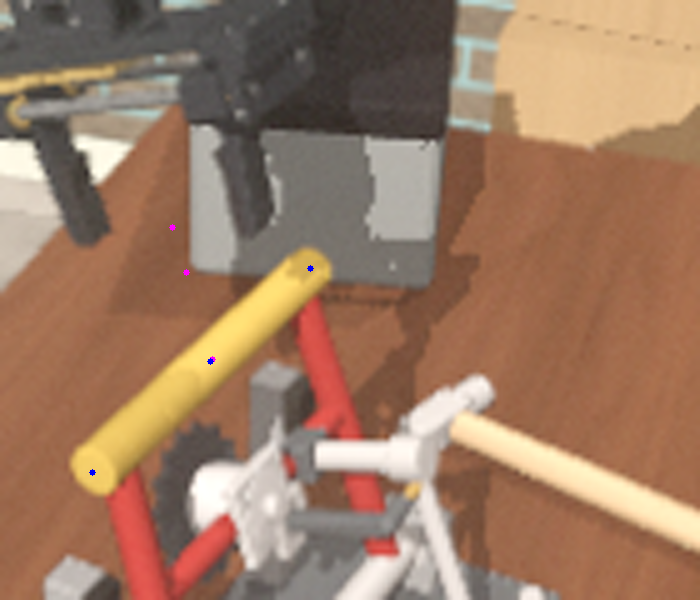

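Call:
{"name": "servo_tool", "arguments": {"deltas": [[1,0,0,0,0,0,0.1],[1,0,0,0,0,0,0.21],[1,0,0,0,0,0,0.32],[1,0,0,0,0,0,0.43],[1,0,0,0,0,0,0.54],[1,0,0,0,0,0,0.65],[1,0,0,0,0,0,0.76],[1,0,0,0,0,0,0.87],[1,0,0,0,0,0,0.97],[1,0,0,0,0,0,0.97]]}}

```text
clock: 9.45
tool_pos: [645.0, -12.8, 310.6]
orientation: [-0.15, 0.06, 0.987, 0.015]
wrist_force: [-0.0, -0.4, -0.6]
grip_width: 88.0
finger_force: 0.0
```

Call:
{"name": "servo_tool", "arguments": {"deltas": [[1,0,0,0,0,0,0.1],[1,0,0,0,0,0,0.21],[1,0,0,0,0,0,0.32],[1,0,0,0,0,0,0.43],[1,0,0,0,0,0,0.54],[1,0,0,0,0,0,0.65],[1,0,0,0,0,0,0.76],[1,0,0,0,0,0,0.87],[1,0,0,0,0,0,0.98],[1,0,0,0,0,0,1],[1,0,0,0,0,0,1]]}}

```text
clock: 10.82
tool_pos: [645.2, -13.1, 310.0]
orientation: [-0.118, 0.74, 0.656, -0.095]
wrist_force: [-1.6, -0.2, 1.1]
grip_width: 88.3
finger_force: 0.0
```

Run:
```python
from h import *; from cell import *; import cv2
J=np.load("J.npy");s=state();print(s['tool_pos'],s['qpos'],s['grip_width'])
for yaw in(0,np.pi):
  for r in(240,193): print(delta(s,world(fp((0,0,r)),J),toolR(J,.3,yaw)))
```

```text
[645.23030509 -13.08413396 310.04072236] [-0.08621857  0.82965784  0.15439607  1.08206823 -0.15213429  1.54070485
 -0.05621277] 88.30271782269897
[0.001, 0.002, 0.093, -0.003, 0.001, 0.032]
[0.001, 0.002, 0.211, -0.003, 0.001, 0.032]
[0.001, 0.002, 0.093, -0.002, -0.004, -1.968]
[0.001, 0.002, 0.211, -0.002, -0.004, -1.968]
```

Call:
{"name": "servo_tool", "arguments": {"deltas": [[1,0,0.002,0.06,0,0,0.03],[1,0,0.002,0.12,0,0,0.03],[1,0,0.002,0.17,0,0,0.03],[1,0,0.002,0.211,0,0,0.03],[1,0,0.002,0.211,0,0,0.03]]}}

```text
clock: 11.45
tool_pos: [620.2, -9.0, 228.3]
orientation: [-0.116, 0.755, 0.638, -0.099]
wrist_force: [-0.3, -0.7, 0.6]
grip_width: 87.8
finger_force: 0.0
```

Run:
```python
from h import *; from cell import *; import cv2
s=state();print(s['tool_pos'],s['wrist_force'])
ims=[cv2.resize(capture(c)["image"][80:200,200:340],None,fx=5,fy=5,interpolation=cv2.INTER_CUBIC) for c in("side",)]
cv2.imwrite("pics/f.png",ims[0][:,:,::-1]);print(place_of("side","kick_foot"))
```

```text
[620.16622649  -8.95159328 228.32271845] [-0.28701266 -0.70797406  0.56961431]
[{'location': [476.0, -52.3, 50.2], 'confidence': 0.55}]
```

View pics/f.png

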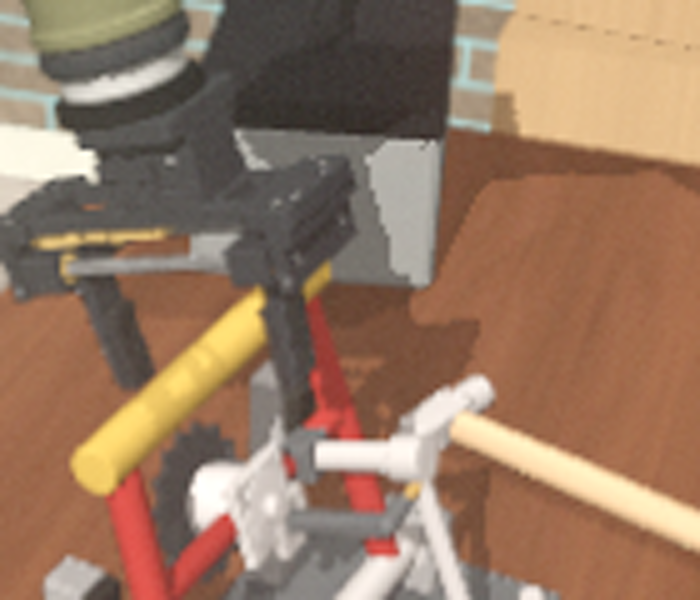

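Call:
{"name": "servo_tool", "arguments": {"deltas": [[0.4,0,0,0,0,0,0],[0.2,0,0,0,0,0,0],[0,0,0,0,0,0,0],[0,0,0,0,0,0,0],[0,0,0,0,0,0,0],[0,0,0,0,0,0,0]], "force": 30}}

```text
clock: 12.3
tool_pos: [621.2, -9.2, 229.1]
orientation: [-0.115, 0.756, 0.637, -0.098]
wrist_force: [-0.3, 0.5, 0.6]
grip_width: 30.3
finger_force: 0.0
```

Run:
```python
from h import *; from cell import *
J=np.load("J.npy");s=state();print(s['tool_pos'],s['wrist_force'],s['grip_width'],s['finger_force'])
Rt=Rq(s['orientation']);Ji=R.from_euler('z',-J[2]);p=Ji.apply(s['tool_pos']-[J[0],J[1],0]);z=Ji.apply(Rt.apply([0,0,1]));print(p,z)
r0=np.arctan2(p[0],p[2]-45);print("lean est",r0)
ax=R.from_euler('z',J[2]).apply([0,1,0]);piv=np.array([J[0],J[1],45])
for f in np.linspace(0,1,7)[1:]:
    Q=R.from_rotvec(-r0*f*ax); print(delta(s,piv+Q.apply(s['tool_pos']-piv),Q*Rt))
```

```text
[621.16105031  -9.17240367 229.13393686] [-0.31281681  0.4683483   0.63900172] 30.28645882520079 0.0
[ 57.07246682  -0.52430768 229.13393686] [-0.29962254 -0.00186371 -0.954056  ]
lean est 0.30056081168263654
[-0.0, -0.024, 0.001, -0.032, 0.0, 0.0]
[-0.0, -0.048, 0.003, -0.064, 0.0, 0.0]
[-0.0, -0.072, 0.006, -0.096, 0.0, 0.0]
[-0.0, -0.096, 0.01, -0.128, 0.0, 0.0]
[-0.0, -0.119, 0.015, -0.159, 0.0, 0.0]
[-0.0, -0.143, 0.022, -0.191, 0.0, 0.0]
```

Call:
{"name": "servo_tool", "arguments": {"deltas": [[0,0,0,0,0,0,0],[0,0,0,0,0,0,0],[0,0,0,0,0,0,0]]}}

```text
clock: 12.68
tool_pos: [619.9, -9.0, 229.4]
orientation: [-0.116, 0.756, 0.637, -0.099]
wrist_force: [-5.2, 1.4, 4.4]
grip_width: 25.3
finger_force: 30.0
```

Gripped (25.3 mm). Swing it upright slowly.

Call:
{"name": "servo_tool", "arguments": {"deltas": [[0,0,-0.012,0.0,-0.016,0,0],[0,0,-0.024,0.001,-0.032,0,0],[0,0,-0.036,0.002,-0.048,0,0],[0,0,-0.048,0.003,-0.064,0,0],[0,0,-0.06,0.004,-0.08,0,0],[0,0,-0.072,0.006,-0.096,0,0],[0,0,-0.084,0.008,-0.112,0,0],[0,0,-0.096,0.01,-0.128,0,0],[0,0,-0.119,0.015,-0.159,0,0],[0,0,-0.131,0.018,-0.175,0,0],[0,0,-0.143,0.022,-0.191,0,0],[0,0,-0.143,0.022,-0.191,0,0]]}}

```text
clock: 14.18
tool_pos: [564.3, 0.7, 238.0]
orientation: [-0.001, 0.765, 0.645, -0.002]
wrist_force: [-1.7, 0.2, 2.2]
grip_width: 25.2
finger_force: 30.0
```

Call:
{"name": "servo_tool", "arguments": {"deltas": [[0,0,0,0,0,0,0],[0,0,0,0,0,0,0],[0,0,0,0,0,0,0],[0,0,0,0,0,0,0]]}}

```text
clock: 14.68
tool_pos: [565.1, 0.6, 238.0]
orientation: [-0.001, 0.765, 0.644, -0.002]
wrist_force: [-2.4, 0.5, 4.3]
grip_width: 24.9
finger_force: 30.0
```

Run:
```python
from h import *; from cell import *; import cv2
J=np.load("J.npy");s=state();print(s['tool_pos'],s['wrist_force'],s['grip_width'],s['finger_force'])
Rt=Rq(s['orientation']);Ji=R.from_euler('z',-J[2]);p=Ji.apply(s['tool_pos']-[J[0],J[1],0]);print(p,Ji.apply(Rt.apply([0,0,1])))
i=[]
for c in("side","top"):
  d=capture(c);i.append(cv2.resize(d["image"],None,fx=2.5,fy=2.5))
  for t in("kick_foot","kick_pivot","top_tube","hub","jig"):
    q=place_of(c,t)[:1]; print(c,t,[(np.round(Ji.apply(np.array(a['location'])-[J[0],J[1],0]),0),a['confidence']) for a in q])
cv2.imwrite("pics/g.png",i[0][250:800,450:950][:,:,::-1])
```

```text
[565.08503512   0.60906771 237.96870627] [-2.35965372  0.50578309  4.31028314] 24.93856166146617 30.00147968530655
[ 1.49948157e-01 -3.70910466e-01  2.37968706e+02] [-0.00384768 -0.00179828 -0.99999098]
side kick_foot [(array([-74., -47., 161.]), 0.66)]
side kick_pivot []
side top_tube [(array([ -2.,  -4., 243.]), 0.96)]
side hub [(array([  2.,   4., 160.]), 0.83)]
side jig [(array([-1., -4.,  3.]), 0.92)]
top kick_foot []
top kick_pivot [(array([  8.,   7., 163.]), 0.65)]
top top_tube []
top hub [(array([ 10.,   6., 158.]), 0.6)]
top jig [(array([ 0., -3.,  0.]), 0.86)]
```

View pics/g.png

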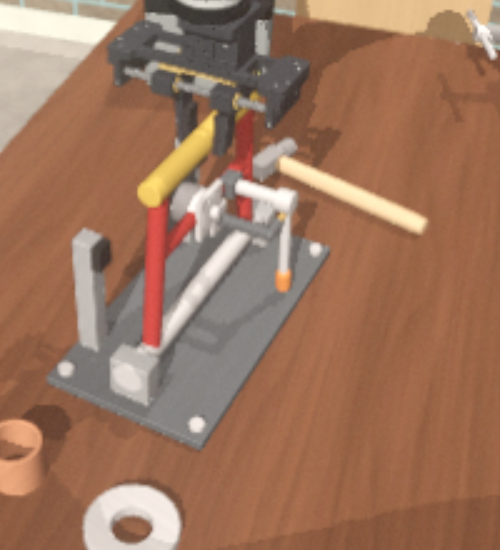

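```bash
python3 -c "
from cell import *
print(close_job())"
```

```text
the job is handed in; nothing more can be done
None
```

I flipped the kickstand fully down and handed the job in with the gripper still holding the top tube at 30 N. The frame was upright to within about 0.02 rad by my estimate, and I did not touch the hammer, flange or pipe offcut; the hand-in returned no verdict.

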